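Pack the water-sampling caddy in the grow room

ROBOT

A 6-joint arm with a two-finger parallel gripper is mounted at the origin on the work surface. World frame = base frame: x ahead of the robot, y to its left, z up, the work surface at z = 0. Lengths are in m, angles in degrees, forces in N, time in s.
With the tool pointing down it reaches from about 0.375 to 0.9 m from the base axis. Payload 3.1 kg.
Tool frame: the origin (TCP) lies where the fingers leave the gripper's body, on its centre line; the fingertips stand 70 mm ahead of it and the grasp point (between the pads) lies 51 mm ahead of it; y points along the fingers, z is the direction in which the jaws open and shut, and the axes are right-handed (so a half turn about y gives the same grasp; the last joint's range is limited). The gripper opens to 87 mm and grips with 3 to 60 N. Pads are 19 mm wide; open, the fingers measure 117 mm over their backs; the gripper's body (75 mm by 190 mm) begins 51 mm behind the grasp point.
Start: joints at [-84.941, 30.224, 82.088, -0, 67.689, -10.227], TCP at [0.165, -0.603, 0.292] pointing down, gripper open.
Joint ranges: [-176.69, 176.69], [-43.24, 126.21], [12.49, 139.97], [-82, 262], [0, 151.66], [-163.58, 163.58]. Speed limits (degrees/s): [159.86, 159.86, 180, 180, 180, 180].

INTERFACE

Orientations are given as a 3x3 rotation matrix whose columns are the frame's x, y, z axes.
In Python, from rig import bot gives the robot as it stands.
- The arm moves only by the shell command python3 -m pendant 'ROWS'. ROWS is JSON, a list of rows, each a list of 3 entries, a list of its own where there are three numbers: the shift along the tool's x, y, z in cm, then the turn, a rotation vector about the tool's x, y, z in rad, then the closure, from 0 (fully open) to 1 (shut). In form: [[[dx, dy, dz], [ax, ay, az], jaw], ...]. A call has 1 to 20 rows; each row shifts and turns the commanded pose from where the row before left it, along the tool's axes as they then stand; what a row does not reach is not made up. A row lasts 1/12 s, in which the tool goes at most 41.7 mm and 7.16 degrees, less where a joint would pass 70% of its speed; a pose out of reach is approached as far as the arm can. A call with a gripper value outside its range is refused whole. The fingers move at their own pace and stop on an object; the grip force is fixed at half the most. Time passes only in rows, so rows that do not move let the fingers close. It gives the time, the measured TCP pose, the force and the opening at its end, in the units of the state.
- bot.read_state(): the state, without advancing time (a new reading comes with each control period).
- bot.capture(name): name is "side" or "top" or "wrist"; returns a dict with "img" (400x640x3 uint8, red, green, blue), "fx", "fy", "cx", "cy" (pixels), "k1" (the pictures are not rectified: a ray, as slopes to the right and down, at radius r is drawn at 1 + k1 r^2 times it, then the intrinsics apply), "R" (3x3) and "t" (3): a world point X has camera coordinates R X + t. Camera axes: x right, y down, z forward; pixel columns grow to the right and rows downward; lengths in m; the calibration is good to about 2 mm. A picture is of the moment at which its call begins. There is no depth.
- bot.hand_in(): hands the job in, once; it reports no verdict.
The state is a dict: "time_s": time; "joint_positions": joint angles; "qvel": joint speeds; "tau": joint torques, N m; "position": TCP position; "tcp_rot": TCP orientation; "force": force on the tool from outside, world axes, zero at the start; "moment": the same for the moment, N m; "opening": opening from 0.0 (shut) to 1.0 (fully open).
Only numpy, scipy, OpenCV 4.12 (cv2) and the standard library are available. Lean on these libraries where they do the work, as an engineer would, in place of code of your own. Each camera call takes 0.05 s, during which the arm holds its last target.

TASK

Pack the grey caddy for the sampling round: stand each white sample bottle in the cup of its cap's colour, keeping it upright, and lay the green water meter lengthwise, screen up, in the black bay. Leave the two amber dosing bottles standing where they are, although their caps have the same colours.

Things in the scene. Friction and masses are not known exactly. Their poses are not given: they have to be found in the camera images.
- sample_blue_center (a point): Sample bottle with a blue cap: upright WHITE round bottle, body 40 mm diameter and 64 mm high, short shoulder, flat blue screw cap 28 mm diameter on top, 86 mm high in all, about 90 g. The point is its centre, 43 mm above its underside; z is up along its axis. Stands loose on the table at the start.
- sample_yellow_center (a point): Sample bottle with a yellow cap: upright WHITE round bottle, body 40 mm diameter and 64 mm high, short shoulder, flat yellow screw cap 28 mm diameter on top, 86 mm high in all, about 90 g. The point is its centre, 43 mm above its underside; z is up along its axis. Stands loose on the table at the start.
- sample_red_center (a point): Sample bottle with a red cap: upright WHITE round bottle, body 40 mm diameter and 64 mm high, short shoulder, flat red screw cap 28 mm diameter on top, 86 mm high in all, about 90 g. The point is its centre, 43 mm above its underside; z is up along its axis. Stands loose on the table at the start.
- dosing_blue_center (a point): Look-alike that does not belong: dosing bottle of the same size with a blue cap, but with a dark AMBER-BROWN body and a small black pointed spout on the cap (98 mm high in all). The point is on its axis, 43 mm above its underside. Leave it standing where it is.
- dosing_yellow_center (a point): Look-alike that does not belong: dosing bottle of the same size with a yellow cap, but with a dark AMBER-BROWN body and a small black pointed spout on the cap (98 mm high in all). The point is on its axis, 43 mm above its underside. Leave it standing where it is.
- meter_center (a point): Handheld water meter, a green rounded bar with a black end, 140 x 26 x 28 mm (length x width x height), about 120 g, lying on the table screen up. The point is its centre, 14 mm above its underside; x runs along its length towards the screen's end (the black end is at -x), y across its 26 mm width, z up.
- cup_blue: Blue round open cup fixed on the caddy's floor, one of three in a row, 80 mm apart; 64 mm outside, 56 mm inside diameter. Origin: centre of its underside, 5 mm above the table; its inner floor is 3 mm and its rim 19 mm above the origin; z up. The order of the colours in the row varies.
- cup_yellow: Yellow round open cup fixed on the caddy's floor, one of three in a row, 80 mm apart; 64 mm outside, 56 mm inside diameter. Origin: centre of its underside, 5 mm above the table; its inner floor is 3 mm and its rim 19 mm above the origin; z up. The order of the colours in the row varies.
- cup_red: Red round open cup fixed on the caddy's floor, one of three in a row, 80 mm apart; 64 mm outside, 56 mm inside diameter. Origin: centre of its underside, 5 mm above the table; its inner floor is 3 mm and its rim 19 mm above the origin; z up. The order of the colours in the row varies.
- bay (a point): Black meter bay in the fixed grey caddy (low tray 205 x 250 mm, walls at most 22 mm high). Point: bay centre, on its floor, 5 mm above the table. y runs along the bay and the row of cups, x across, away from the cups (row 95 mm towards -x). Clear space 46 x 164 mm between white corner rails and end stops 8 mm high; no rail in the middle 80 mm of the long sides; caddy wall 12 mm high at x = +63 mm.

How it is judged (in metres and radians):
At the end, for the whole second after the job is handed in: White bottles upright (0.12 rad) on the floor of their own colour's cup, within 12 mm of its axis; meter flat, screen up, in the bay (15 mm across, 18 mm along, 0.2 rad either way round); amber bottles upright within 30 mm of their starts; all released and at rest (horizontal distance between sample_blue_center and cup_blue below 0.012 m and z of sample_blue_center in the frame of cup_blue between 0.04 and 0.052 m and angle between each of sample_blue_center, sample_yellow_center, sample_red_center, meter_center, dosing_blue_center, dosing_yellow_center's own z axis and vertical below 0.12 rad and linear speed of each of sample_blue, sample_yellow, sample_red, meter below 0.02 m/s and horizontal distance between sample_yellow_center and cup_yellow below 0.012 m and z of sample_yellow_center in the frame of cup_yellow between 0.04 and 0.052 m and horizontal distance between sample_red_center and cup_red below 0.012 m and z of sample_red_center in the frame of cup_red between 0.04 and 0.052 m and x of meter_center in the frame of bay between -0.015 and 0.015 m and y of meter_center in the frame of bay between -0.018 and 0.018 m and z of meter_center in the frame of bay between 0.008 and 0.02 m and angle between the x axis of meter_center and the y axis of bay, either way round below 0.2 rad and distance of each of dosing_blue_center, dosing_yellow_center from where it was at the start of the episode below 0.03 m); the robot touches nothing.
It fails at once if the amber dosing bottle with the blue cap is shifted by more than 30 mm or tipped (distance of dosing_blue_center from where it was at the start of the episode above 0.03 m or angle between dosing_blue_center's own z axis and vertical above 0.6 rad).
It fails at once if the amber dosing bottle with the yellow cap is shifted by more than 30 mm or tipped (distance of dosing_yellow_center from where it was at the start of the episode above 0.03 m or angle between dosing_yellow_center's own z axis and vertical above 0.6 rad).
It fails at once if a sample bottle is tipped over (more than 35 degrees) (angle between any of sample_blue_center, sample_yellow_center, sample_red_center's own z axis and vertical above 0.61 rad).
It also fails if it takes over 106 s, if anything falls off the work surface, if the arm or the gripper's body presses on something with over 40 N, if the wrist force passes 120 N, or if a joint passes its speed limit or range.

## Working session

There is one attempt and no reset: what is moved stays moved. The work goes in short steps, Python scripts to look and compute and a shell command to move; the robot and the scene stay as the last step left them, time stands still between calls to the robot, and variables do not carry over. Pictures are saved under pics/ and viewed, and the job is handed in when it is done.

```bash
mkdir -p pics; ls; python3 - <<'E'
from rig import bot
import cv2
s=bot.read_state()
print({k:s[k] for k in ('time_s','position','tcp_rot','opening','force')})
for n in('top','side'):
    c=bot.capture(n)
    cv2.imwrite(f'pics/{n}0.png',c['img'][:,:,::-1])
    print(n,c['fx'],c['fy'],c['cx'],c['cy'],c['k1'],c['R'],c['t'])
E
```

```text
pics
{'time_s': 0.0, 'position': array([ 0.16474607, -0.60230736,  0.29125702]), 'tcp_rot': array([[-9.64630724e-01, -1.63997254e-04,  2.63604893e-01],
       [-2.63604634e-01,  2.13466576e-03, -9.64628447e-01],
       [-4.04511923e-04, -9.99997708e-01, -2.10239461e-03]]), 'opening': 0.9993048445364032, 'force': array([ 0.33150876, -0.49991863,  0.10952951])}
top 404.526046302803 404.526046302803 322.5717368281848 196.3994549665419 -0.08099997610935823 [[-0.00179262 -0.9999976   0.00126263]
 [-0.99577183  0.00166907 -0.09184593]
 [ 0.0918436  -0.00142194 -0.99577243]] [0.01108204 0.54723608 0.8669641 ]
side 487.3216153363173 487.3216153363173 311.9348670749653 199.10169520263372 -0.034349239040519924 [[ 0.96151809 -0.27473708  0.00158182]
 [-0.18282514 -0.64412336 -0.74275168]
 [ 0.20508032  0.71387998 -0.66956511]] [-0.54926958  0.15059721  0.94409279]
```

View pics/top0.png

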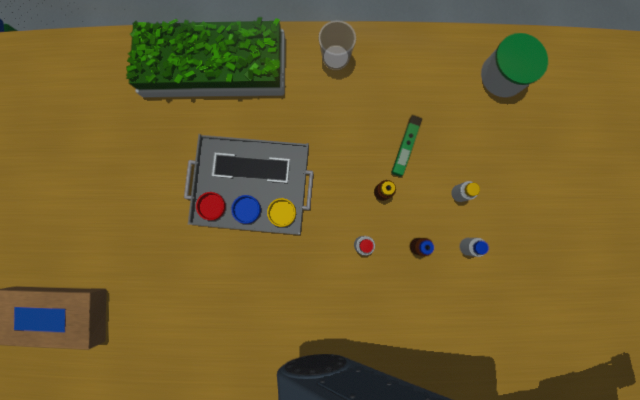

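View pics/side0.png

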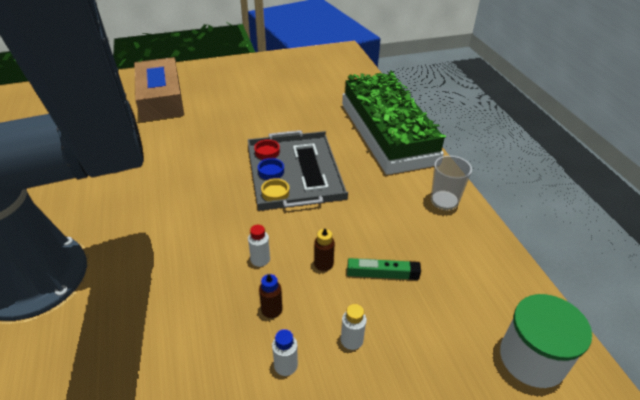

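```bash
cat > h.py <<'E'
import numpy as np, cv2
from rig import bot
def rays(c,uv):
    K=np.array([[c['fx'],0,c['cx']],[0,c['fy'],c['cy']],[0,0,1.]])
    p=cv2.undistortPoints(np.float64(uv).reshape(-1,1,2),K,np.array([c['k1'],0,0,0.]))[:,0]
    R=np.array(c['R']);t=np.array(c['t'])
    d=np.c_[p,np.ones(len(p))]@R
    return -R.T@t,d
def plane(c,uv,z):
    o,d=rays(c,uv); return o+d*((z-o[2])/d[:,2])[:,None]
def proj(c,X):
    K=np.array([[c['fx'],0,c['cx']],[0,c['fy'],c['cy']],[0,0,1.]])
    return cv2.projectPoints(np.float64(X).reshape(-1,3),cv2.Rodrigues(np.array(c['R']))[0],np.array(c['t']),K,np.array([c['k1'],0,0,0.]))[0][:,0]
def tri(c1,u1,c2,u2):
    o1,d1=rays(c1,[u1]);o2,d2=rays(c2,[u2]);d1=d1[0];d2=d2[0]
    s=np.linalg.lstsq(np.c_[d1,-d2],o2-o1,rcond=None)[0]
    a=o1+s[0]*d1;b=o2+s[1]*d2
    return (a+b)/2,np.linalg.norm(a-b)
def mask(c,col):
    h=cv2.cvtColor(c['img'],cv2.COLOR_RGB2HSV).astype(int);H,S,V=h[...,0],h[...,1],h[...,2]
    if col=='red': m=((H<6)|(H>174))&(S>190)&(V>110)
    if col=='blue': m=(H>108)&(H<130)&(S>170)&(V>70)
    if col=='yellow': m=(H>22)&(H<32)&(S>200)&(V>170)
    if col=='green': m=(H>55)&(H<85)&(S>100)&(V>40)
    return m.astype(np.uint8)
def blobs(c,col,amin=20):
    n,l,s,ce=cv2.connectedComponentsWithStats(mask(c,col))
    return [(int(s[i,4]),ce[i].round(1).tolist(),s[i,:4].tolist(),(l==i)) for i in range(1,n) if s[i,4]>=amin]
E
python3 - <<'E'
from h import *
for n in('top','side'):
    c=bot.capture(n)
    for col in('red','blue','yellow','green'):
        print(n,col,[b[:3] for b in blobs(c,col)])
E
```

```text
top red [(523, [210.9, 206.2], [196, 192, 28, 28]), (119, [365.9, 245.5], [360, 240, 13, 12])]
top blue [(634, [245.5, 208.9], [232, 195, 29, 29]), (123, [426.0, 247.0], [420, 241, 13, 13]), (133, [480.8, 247.4], [475, 242, 13, 12]), (20, [25.0, 308.3], [17, 308, 16, 3]), (202, [54.5, 319.7], [36, 309, 29, 23]), (22, [24.0, 328.9], [15, 328, 20, 2])]
top yellow [(76, [387.6, 187.4], [382, 182, 12, 12]), (85, [472.5, 188.6], [468, 184, 10, 10]), (451, [282.1, 212.9], [270, 202, 25, 24])]
top green [(28, [221.3, 22.3], [210, 22, 22, 3]), (48, [7.3, 27.4], [4, 24, 11, 7]), (2054, [521.3, 58.4], [496, 33, 52, 52]), (409, [405.5, 147.4], [392, 123, 27, 53])]
side red [(197, [266.3, 148.9], [255, 141, 24, 14]), (113, [257.0, 229.7], [251, 225, 13, 10])]
side blue [(3716, [314.8, 25.5], [264, 0, 115, 62]), (35, [251.9, 14.1], [249, 11, 6, 8]), (275, [155.6, 77.1], [148, 68, 17, 19]), (428, [270.4, 168.0], [258, 158, 26, 21]), (173, [269.1, 283.2], [262, 275, 15, 16]), (254, [283.7, 339.2], [276, 330, 17, 20])]
side yellow []
side green [(23, [240.5, 30.0], [237, 25, 9, 11]), (38, [250.3, 45.6], [247, 39, 8, 13]), (48, [368.5, 108.9], [364, 103, 10, 14]), (60, [380.9, 124.4], [373, 120, 17, 11]), (50, [411.7, 138.1], [407, 131, 11, 13]), (36, [388.0, 138.1], [384, 132, 11, 12]), (57, [427.8, 138.5], [419, 135, 22, 8]), (893, [380.4, 269.2], [348, 259, 63, 20]), (3824, [552.3, 326.9], [514, 295, 78, 65])]
```

```bash
cat > m.py <<'E'
from h import *
np.set_printoptions(precision=4,suppress=True)
c=bot.capture('top'); s=bot.capture('side')
P={}
for k,u in dict(red=[365.9,245.5],dblue=[426,247],blue=[480.8,247.4],dyel=[387.6,187.4],yel=[472.5,188.6]).items():
    P[k]=plane(c,[u],0.083)[0]; print(k,P[k])
for k,a,b in (('red',[365.9,245.5],[257,229.7]),('blue',[480.8,247.4],[283.7,339.2]),('dblue',[426,247],[269.1,283.2])):
    print('tri',k,tri(c,a,s,b))
for col in('red','blue','yellow'):
    b=max((b for b in blobs(c,col) if 190<b[1][0]<300 and b[1][1]<300),key=lambda b:b[0])
    cn=cv2.findContours(b[3].astype(np.uint8),0,1)[0][0]
    w=plane(c,cn[:,0],0.024)[:,:2]
    h=cv2.convexHull(w.astype(np.float32))
    ctr,r=cv2.minEnclosingCircle(h); print('cup',col,ctr,r)
# meter
g=cv2.cvtColor(c['img'],cv2.COLOR_RGB2HSV).astype(int)
wood=(g[...,0]>12)&(g[...,0]<24)&(g[...,1]>120)&(g[...,2]>75)
m=(~wood).astype(np.uint8); m[:, :388]=0;m[:105]=0;m[178:]=0;m[:,425:]=0
n,l,st,ce=cv2.connectedComponentsWithStats(m)
i=1+np.argmax(st[1:,4]);print('meter blob',st[i])
cn=max(cv2.findContours((l==i).astype(np.uint8),0,1)[0],key=len)
r=cv2.minAreaRect(plane(c,cn[:,0],0.028)[:,:2].astype(np.float32));print('meter rect',r,cv2.boxPoints(r))
# white corner rails/bay black
V=g[...,2];k=((V<40)).astype(np.uint8);k[:150]=0;k[185:]=0;k[:,:212]=0;k[:,292:]=0
n,l,st,ce=cv2.connectedComponentsWithStats(k);i=1+np.argmax(st[1:,4]);print(st[i])
cn=max(cv2.findContours((l==i).astype(np.uint8),0,1)[0],key=len)
print('bay black',cv2.minAreaRect(plane(c,cn[:,0],0.005)[:,:2].astype(np.float32)))
k=((g[...,2]>170)&(g[...,1]<60)).astype(np.uint8);k[:145]=0;k[190:]=0;k[:,:205]=0;k[:,297:]=0
pts=np.argwhere(k)[:,::-1];print('rails',cv2.minAreaRect(plane(c,pts,0.013)[:,:2].astype(np.float32)))
cv2.imwrite('pics/crop_top.png',cv2.resize(c['img'][100:270,180:500,::-1],None,fx=2.5,fy=2.5,interpolation=2))
E
python3 m.py
```

```text
red [ 0.441  -0.0781  0.083 ]
dblue [ 0.4373 -0.2019  0.083 ]
blue [ 0.4355 -0.3168  0.083 ]
dyel [ 0.5604 -0.1245  0.083 ]
yel [ 0.5578 -0.3032  0.083 ]
tri red (array([ 0.4408, -0.078 ,  0.0839]), np.float64(0.0004329326010122517))
tri blue (array([ 0.435 , -0.3182,  0.0793]), np.float64(0.0006286159189409879))
tri dblue (array([ 0.4367, -0.2034,  0.077 ]), np.float64(0.00065044783804244))
cup red (0.5275108218193054, 0.26045793294906616) 0.031074130907654762
cup blue (0.5202726125717163, 0.1799369603395462) 0.03182714059948921
cup yellow (0.5110390782356262, 0.09845834225416183) 0.027743900194764137
meter blob [391 115  31  62 819]
meter rect ((0.6600140333175659, -0.17737224698066711), (0.03002096898853779, 0.14490379393100739), 69.88710021972656) [[ 0.5868 -0.1666]
 [ 0.7229 -0.2164]
 [ 0.7332 -0.1882]
 [ 0.5971 -0.1384]]
[217 157   8  17  66]
bay black ((0.6215473413467407, 0.24312081933021545), (0.03740747645497322, 0.01614074781537056), 1.3383115530014038)
rails ((0.6152212619781494, 0.17303237318992615), (0.1695890575647354, 0.052253641188144684), 84.80944061279297)
```

View pics/crop_top.png

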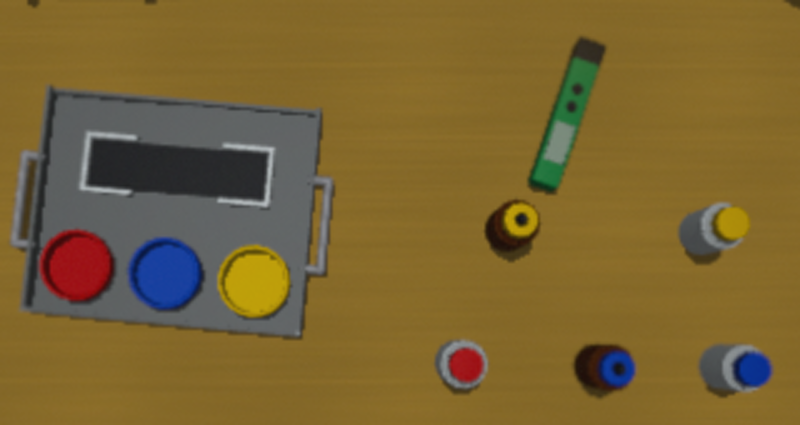

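```bash
cat > plan.py <<'E'
import sys,numpy as np
from rig import bot
# usage plan.py x y z psi : tool-frame shift (cm) AFTER turning, and turn ay
x,y,z,psi=map(float,sys.argv[1:5])
s=bot.read_state();R=np.array(s['tcp_rot']);p=np.array(s['position'])
cur=np.degrees(np.arctan2(R[1,2],R[0,2]))
d=np.array([x,y,z])-p
a=np.radians(psi);zt=np.array([np.cos(a),np.sin(a),0]);yt=np.array([0,0,-1]);xt=np.cross(yt,zt)
dpsi=(psi-cur+180)%360-180
print('t',round(s['time_s'],2),'pos',p.round(4),'psi',cur.round(2),'tilt',np.degrees(np.arccos(-R[2,1])).round(2),'j6',np.round(s['joint_positions'][5],1),'open',round(s['opening'],3),'F',np.round(s['force'],1))
print('turn ay rad',-np.radians(dpsi).round(4),' shift after turn cm',(100*np.array([d@xt,d@yt,d@zt])).round(2),'before-turn cm',(100*R.T@d).round(2))
E
python3 plan.py .670 -.181 .20 -110.1
```

```text
t 0.3 pos [ 0.1648 -0.6027  0.2919] psi -74.72 tilt 0.04 j6 -10.2 open 0.998 F [-0.1 -0.2 -0.2]
turn ay rad 0.6176  shift after turn cm [-32.95   9.19 -56.96] before-turn cm [-59.85   9.22 -27.35]
```

```bash
python3 -m pendant '[[[0,0,0],[0,0.103,0],0],[[0,0,0],[0,0.103,0],0],[[0,0,0],[0,0.103,0],0],[[0,0,0],[0,0.103,0],0],[[0,0,0],[0,0.103,0],0],[[0,0,0],[0,0.103,0],0],[[-1.7,0,-3],[0,0,0],0],[[-1.7,0,-3],[0,0,0],0],[[-1.7,0,-3],[0,0,0],0],[[-1.7,0,-3],[0,0,0],0],[[-1.7,0,-3],[0,0,0],0],[[-1.7,0,-3],[0,0,0],0],[[-1.7,0,-3],[0,0,0],0],[[-1.7,0,-3],[0,0,0],0],[[-1.7,0,-3],[0,0,0],0],[[-1.7,0,-3],[0,0,0],0],[[-1.7,0,-3],[0,0,0],0]]'; python3 plan.py .670 -.181 .20 -110.1
```

```text
time_s: 1.72
position: [0.455, -0.3561, 0.2923]
tcp_rot: [[-0.939, 0.0, -0.344], [0.344, -0.0, -0.939], [-0.0, -1.0, 0.0]]
force: [0.4, -1.2, -0.3]
opening: 0.998
t 1.72 pos [ 0.455  -0.3561  0.2923] psi -110.13 tilt 0.01 j6 61.0 open 0.998 F [ 0.4 -1.2 -0.3]
turn ay rad -0.0005  shift after turn cm [-14.17   9.23 -23.83] before-turn cm [-14.16   9.23 -23.83]
```

```bash
python3 -m pendant '[[[-1.77,1,-2.98],[0,0,0],0],[[-1.77,1,-2.98],[0,0,0],0],[[-1.77,1,-2.98],[0,0,0],0],[[-1.77,1,-2.98],[0,0,0],0],[[-1.77,1,-2.98],[0,0,0],0],[[-1.77,1,-2.98],[0,0,0],0],[[-1.77,1,-2.98],[0,0,0],0],[[-1.77,1,-2.98],[0,0,0],0],[[0,0,0],[0,0,0],0]]'; python3 plan.py .670 -.181 .077 -110.1; python3 - <<'E'
from h import *
for n in('top','wrist'):
    c=bot.capture(n);cv2.imwrite(f'pics/{n}1.png',c['img'][:,:,::-1])
np.save('w.npy',c,allow_pickle=True)
E
```

```text
time_s: 2.47
position: [0.6723, -0.177, 0.2097]
tcp_rot: [[-0.941, 0.001, -0.339], [0.339, 0.003, -0.941], [0.0, -1.0, -0.003]]
force: [0.4, 0.4, -0.6]
opening: 0.999
t 2.47 pos [ 0.6723 -0.177   0.2097] psi -109.83 tilt 0.17 j6 85.7 open 0.999 F [ 0.4  0.4 -0.6]
turn ay rad 0.0048  shift after turn cm [ 0.08 13.27  0.45] before-turn cm [ 0.07 13.27  0.49]
```

View pics/wrist1.png

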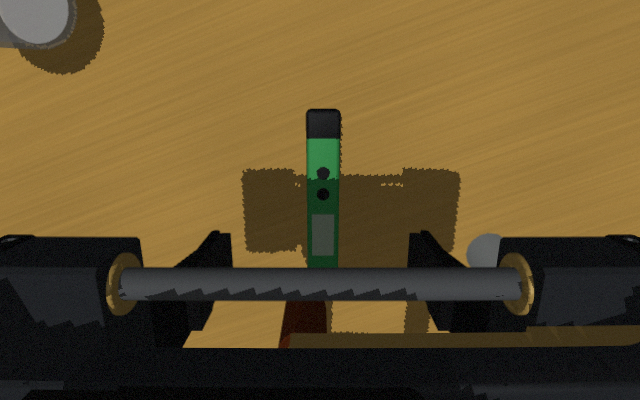

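```bash
python3 - <<'E'
from h import *
c=np.load('w.npy',allow_pickle=True).item()
p=plane(c,[[323.5,109],[323,138],[323,268],[307,125],[341,125],[307,240],[338,240]],.028);print(p.round(4))
u=np.array([.939,-.344]);print('centre est',p[0,:2]-.07*u)
E
python3 plan.py .670 -.181 .077 -110.1
```

```text
[[ 0.7286 -0.2024  0.028 ]
 [ 0.7084 -0.1947  0.028 ]
 [ 0.6052 -0.1577  0.028 ]
 [ 0.7217 -0.1866  0.028 ]
 [ 0.7129 -0.2109  0.028 ]
 [ 0.6338 -0.1539  0.028 ]
 [ 0.625  -0.1781  0.028 ]]
centre est [ 0.66286339 -0.1783229 ]
t 2.57 pos [ 0.6693 -0.1807  0.2111] psi -109.96 tilt 0.1 j6 85.7 open 0.998 F [-0.8 -0.3 -0.7]
turn ay rad 0.0025  shift after turn cm [-0.08 13.41  0.  ] before-turn cm [-0.1  13.41  0.  ]
```

```bash
python3 -m pendant '[[[0,2,0],[0,0,0],0],[[0,2,0],[0,0,0],0],[[0,2,0],[0,0,0],0],[[0,2,0],[0,0,0],0],[[0,2,0],[0,0,0],0],[[0,1.5,0],[0,0,0],0],[[0,1.2,0],[0,0,0],0],[[0,0.7,0],[0,0,0],0],[[0,0,0],[0,0,0],0],[[0,0,0],[0,0,0],1],[[0,0,0],[0,0,0],1],[[0,0,0],[0,0,0],1],[[0,0,0],[0,0,0],1],[[0,0,0],[0,0,0],1],[[0,0,0],[0,0,0],1],[[0,0,0],[0,0,0],1],[[0,0,0],[0,0,0],1],[[0,0,0],[0,0,0],1]]'; python3 plan.py .609 .173 .15 -5.3
```

```text
time_s: 4.07
position: [0.6689, -0.1822, 0.0783]
tcp_rot: [[-0.939, 0.0, -0.344], [0.344, -0.0, -0.939], [-0.0, -1.0, 0.0]]
force: [-0.3, -0.1, -0.5]
opening: 0.405
t 4.07 pos [ 0.6689 -0.1822  0.0783] psi -110.12 tilt 0.0 j6 85.7 open 0.405 F [-0.3 -0.1 -0.5]
turn ay rad -1.8294  shift after turn cm [-34.81  -7.17  -9.24] before-turn cm [ 17.84  -7.17 -31.29]
```

```bash
python3 -m pendant '[[[0,0,0],[0,0,0],1],[[0,0,0],[0,0,0],1],[[0,0,0],[0,0,0],1],[[0,0,0],[0,0,0],1],[[0,0,0],[0,0,0],1],[[0,0,0],[0,0,0],1]]'; python3 plan.py .609 .173 .15 -5.3
```

```text
time_s: 4.57
position: [0.6689, -0.1821, 0.0782]
tcp_rot: [[-0.939, -0.0, -0.344], [0.344, 0.0, -0.939], [0.0, -1.0, -0.0]]
force: [0.1, 1.1, -0.6]
opening: 0.297
t 4.57 pos [ 0.6689 -0.1821  0.0782] psi -110.12 tilt 0.01 j6 85.7 open 0.297 F [ 0.1  1.1 -0.6]
turn ay rad -1.8295  shift after turn cm [-34.8   -7.18  -9.24] before-turn cm [ 17.84  -7.17 -31.28]
```

```bash
python3 -m pendant '[[[0,-1,0],[0,0,0],1],[[0,-2,0],[0,0,0],1],[[0,-3,0],[0,0,0],1],[[0,-3,0],[0,0,0],1],[[0,-3,0],[0,0,0],1],[[0,-2,0],[0,0,0],1]]'; python3 -m pendant '[[[0,0,0],[0,-0.05,0],1],[[0,0,0],[0,-0.1,0],1],[[0,0,0],[0,-0.1,0],1],[[0,0,0],[0,-0.1,0],1],[[0,0,0],[0,-0.1,0],1],[[0,0,0],[0,-0.1,0],1],[[0,0,0],[0,-0.1,0],1],[[0,0,0],[0,-0.1,0],1],[[0,0,0],[0,-0.1,0],1],[[0,0,0],[0,-0.1,0],1],[[0,0,0],[0,-0.1,0],1],[[0,0,0],[0,-0.1,0],1],[[0,0,0],[0,-0.1,0],1],[[0,0,0],[0,-0.1,0],1],[[0,0,0],[0,-0.1,0],1],[[0,0,0],[0,-0.1,0],1],[[0,0,0],[0,-0.1,0],1],[[0,0,0],[0,-0.1,0],1],[[0,0,0],[0,-0.08,0],1],[[0,0,0],[0,0,0],1]]'; python3 plan.py .6155 .179 .15 -5.3
```

```text
time_s: 5.07
position: [0.6696, -0.1827, 0.2221]
tcp_rot: [[-0.939, 0.004, -0.344], [0.344, -0.002, -0.939], [-0.004, -1.0, 0.001]]
force: [0.7, -0.5, -0.7]
opening: 0.3
time_s: 6.73
position: [0.6685, -0.1822, 0.2186]
tcp_rot: [[-0.091, -0.001, 0.996], [-0.996, -0.0, -0.091], [0.0, -1.0, -0.001]]
force: [-0.1, 0.0, -1.7]
opening: 0.297
t 6.73 pos [ 0.6685 -0.1822  0.2186] psi -5.2 tilt 0.03 j6 -19.3 open 0.297 F [-0.1  0.  -1.7]
turn ay rad 0.0018  shift after turn cm [-35.48   6.86  -8.62] before-turn cm [-35.5    6.86  -8.55]
```

12 rows of about (-2.96, 0, -0.72).

```bash
python3 -m pendant '[[[-1.5,0,-0.35],[0,0,0],1],[[-3,0,-0.72],[0,0,0],1],[[-3,0,-0.72],[0,0,0],1],[[-3,0,-0.72],[0,0,0],1],[[-3,0,-0.72],[0,0,0],1],[[-3,0,-0.72],[0,0,0],1],[[-3,0,-0.72],[0,0,0],1],[[-3,0,-0.72],[0,0,0],1],[[-3,0,-0.72],[0,0,0],1],[[-3,0,-0.72],[0,0,0],1],[[-3,0,-0.72],[0,0,0],1],[[-3,0,-0.72],[0,0,0],1],[[-1,1.5,-0.35],[0,0,0],1],[[0,2,0],[0,0,0],1],[[0,0,0],[0,0,0],1],[[0,0,0],[0,0,0],1]]'; python3 plan.py .6155 .179 .085 -5.3
python3 - <<'E'
from h import *
for n in('top','wrist','side'):
    c=bot.capture(n);cv2.imwrite(f'pics/{n}2.png',c['img'][:,:,::-1])
    np.save(n+'.npy',c,allow_pickle=True)
E
```

```text
time_s: 8.07
position: [0.6141, 0.18, 0.1825]
tcp_rot: [[-0.092, -0.003, 0.996], [-0.996, -0.0, -0.092], [0.001, -1.0, -0.003]]
force: [0.0, -0.7, -1.6]
opening: 0.295
t 8.07 pos [0.6141 0.18   0.1825] psi -5.28 tilt 0.2 j6 11.6 open 0.295 F [ 0.  -0.7 -1.6]
turn ay rad 0.0003  shift after turn cm [0.09 9.75 0.14] before-turn cm [0.08 9.75 0.18]
```

View pics/wrist2.png

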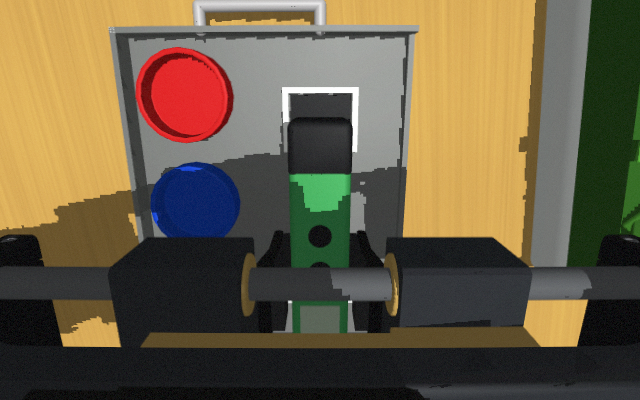

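View pics/side2.png

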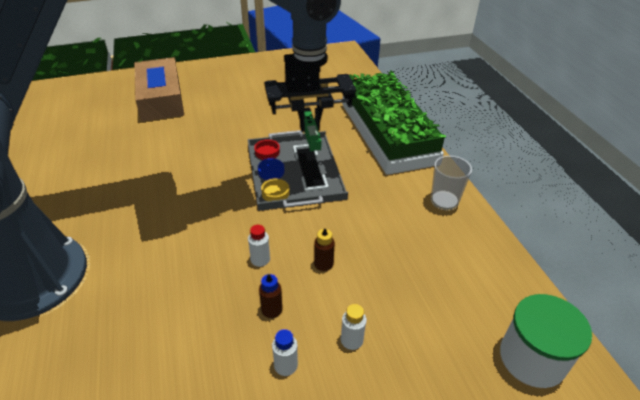

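```bash
python3 - <<'E'
from h import *
np.set_printoptions(precision=4,suppress=True)
c=np.load('wrist.npy',allow_pickle=True).item()
p=plane(c,[[283,88],[358,88],[288,94],[353,94]],.013);print(p)
y=np.array([.092,.996]);print('bay c',p[:2,:2].mean(0)-.0848*y, p[2:,:2].mean(0)-.082*y)
for col in('red','blue'):
    m=mask(c,col)
    b=max(blobs(c,col),key=lambda b:b[0]);cn=cv2.findContours(b[3].astype(np.uint8),0,1)[0][0]
    print(col,b[:3],cv2.minEnclosingCircle(plane(c,cn[:,0],.024)[:,:2].astype(np.float32)))
E
python3 plan.py .6155 .179 .085 -5.3
```

```text
[[0.5954 0.2623 0.013 ]
 [0.6483 0.2574 0.013 ]
 [0.5985 0.2579 0.013 ]
 [0.6445 0.2536 0.013 ]]
bay c [0.614  0.1754] [0.6139 0.1741]
red (6500, [184.2, 95.9], [136, 47, 97, 96]) ((0.528200089931488, 0.2636018395423889), 0.033378828316926956)
blue (5485, [194.9, 201.5], [151, 162, 89, 75]) ((0.5214705467224121, 0.18553654849529266), 0.03435978665947914)
t 8.22 pos [0.6164 0.1789 0.1845] psi -5.35 tilt 0.12 j6 11.6 open 0.298 F [ 0.1 -0.1 -1.7]
turn ay rad -0.0008  shift after turn cm [ 0.    9.95 -0.09] before-turn cm [ 0.    9.95 -0.11]
```

```bash
python3 -m pendant '[[[-0.2,2,-0.1],[0,0,0],1],[[0,2,0],[0,0,0],1],[[0,2,0],[0,0,0],1],[[0,1.5,0],[0,0,0],1],[[0,1,0],[0,0,0],1],[[0,0.8,0],[0,0,0],1],[[0,0.5,0],[0,0,0],1],[[0,0.2,0],[0,0,0],1],[[0,0,0],[0,0,0],1],[[0,0,0],[0,0,0],1]]'; python3 plan.py .615 .181 .0832 -5.3
```

```text
time_s: 9.05
position: [0.6155, 0.1813, 0.0841]
tcp_rot: [[-0.092, 0.002, 0.996], [-0.996, 0.0, -0.092], [-0.0, -1.0, 0.002]]
force: [0.1, 0.2, -1.1]
opening: 0.295
t 9.05 pos [0.6155 0.1813 0.0841] psi -5.28 tilt 0.09 j6 11.7 open 0.295 F [ 0.1  0.2 -1.1]
turn ay rad 0.0003  shift after turn cm [ 0.04  0.09 -0.04] before-turn cm [ 0.04  0.09 -0.04]
```

```bash
python3 -m pendant '[[[0,0.1,0],[0,0,0],0.45],[[0,0,0],[0,0,0],0.45],[[0,0,0],[0,0,0],0.45],[[0,0,0],[0,0,0],0.45],[[0,0,0],[0,0,0],0.45],[[0,0,0],[0,0,0],0.45],[[0,-1,0],[0,0,0],0.45],[[0,-2,0],[0,0,0],0.45],[[0,-3,0],[0,0,0],0],[[0,-3,0],[0,0,0],0],[[0,-3,0],[0,0,0],0],[[0,-3,0],[0,0,0],0],[[0,0,0],[0,0,0],0]]'; python3 plan.py .5575 -.303 .24 -5.3;python3 - <<'E'
from h import *
for n in('wrist','side'):
    c=bot.capture(n);cv2.imwrite(f'pics/{n}3.png',c['img'][:,:,::-1])
    np.save(n+'.npy',c,allow_pickle=True)
E
```

```text
time_s: 10.13
position: [0.6183, 0.1819, 0.24]
tcp_rot: [[-0.092, 0.014, 0.996], [-0.996, 0.002, -0.092], [-0.003, -1.0, 0.014]]
force: [1.0, -0.1, -0.5]
opening: 0.844
t 10.13 pos [0.6183 0.1819 0.24  ] psi -5.26 tilt 0.8 j6 11.7 open 0.844 F [ 1.  -0.1 -0.5]
turn ay rad 0.0007  shift after turn cm [48.84  0.   -1.57] before-turn cm [48.84 -0.16 -1.6 ]
```

View pics/wrist3.png

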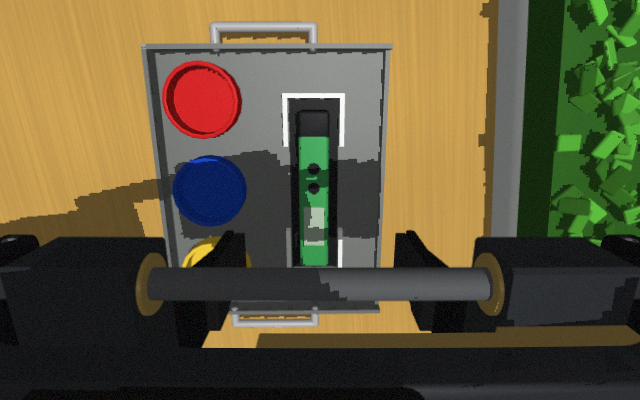

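```bash
python3 - <<'E'
from h import *
np.set_printoptions(precision=4,suppress=True)
c=bot.capture('wrist')
for col in('red','blue'):
    b=max(blobs(c,col),key=lambda b:b[0]);cn=cv2.findContours(b[3].astype(np.uint8),0,1)[0][0]
    print(col,b[:3],cv2.minEnclosingCircle(plane(c,cn[:,0],.024)[:,:2].astype(np.float32)))
p=plane(c,[[282,94],[345,94],[313,111],[313,266]],.013);print(p)
E
python3 plan.py .5585 -.304 .24 -5.3
```

```text
red (4175, [206.4, 98.2], [166, 59, 77, 79]) ((0.5268003344535828, 0.26333150267601013), 0.031847331672906876)
blue (4164, [212.9, 190.2], [176, 155, 75, 72]) ((0.5214434862136841, 0.18477235734462738), 0.03393431007862091)
[[0.5903 0.2613 0.013 ]
 [0.6436 0.2563 0.013 ]
 [0.6152 0.2448 0.013 ]
 [0.601  0.0994 0.013 ]]
t 10.28 pos [0.6146 0.1813 0.233 ] psi -5.27 tilt 0.04 j6 11.7 open 0.957 F [ 0.  -0.5  0.1]
turn ay rad 0.0006  shift after turn cm [48.84 -0.7  -1.1 ] before-turn cm [48.84 -0.71 -1.13]
```

```bash
python3 -m pendant '[[[2,0,0],[0,0,0],0],[[3.3,0,-0.08],[0,0,0],0],[[3.3,0,-0.08],[0,0,0],0],[[3.3,0,-0.08],[0,0,0],0],[[3.3,0,-0.08],[0,0,0],0],[[3.3,0,-0.08],[0,0,0],0],[[3.3,0,-0.08],[0,0,0],0],[[3.3,0,-0.08],[0,0,0],0],[[3.3,0,-0.08],[0,0,0],0],[[3.3,0,-0.08],[0,0,0],0],[[3.3,0,-0.08],[0,0,0],0],[[3.3,0,-0.08],[0,0,0],0],[[3.3,0,-0.08],[0,0,0],0],[[3.3,0,-0.08],[0,0,0],0],[[3.3,0,-0.08],[0,0,0],0],[[0.7,0,0],[0,0,0],0],[[0,0,0],[0,0,0],0],[[0,0,0],[0,0,0],0]]'; python3 plan.py .5585 -.3045 .103 -5.3;python3 - <<'E'
from h import *
for n in('top','wrist'):
    c=bot.capture(n);cv2.imwrite(f'pics/{n}4.png',c['img'][:,:,::-1])
    np.save(n+'.npy',c,allow_pickle=True)
E
```

```text
time_s: 11.78
position: [0.5578, -0.3039, 0.2306]
tcp_rot: [[-0.093, -0.003, 0.996], [-0.996, 0.003, -0.093], [-0.003, -1.0, -0.003]]
force: [0.2, -0.2, -0.2]
opening: 1.0
t 11.78 pos [ 0.5578 -0.3039  0.2306] psi -5.34 tilt 0.24 j6 -33.3 open 1.0 F [ 0.2 -0.2 -0.2]
turn ay rad -0.0007  shift after turn cm [ 0.05 12.76  0.07] before-turn cm [ 0.09 12.76  0.11]
```

View pics/wrist4.png

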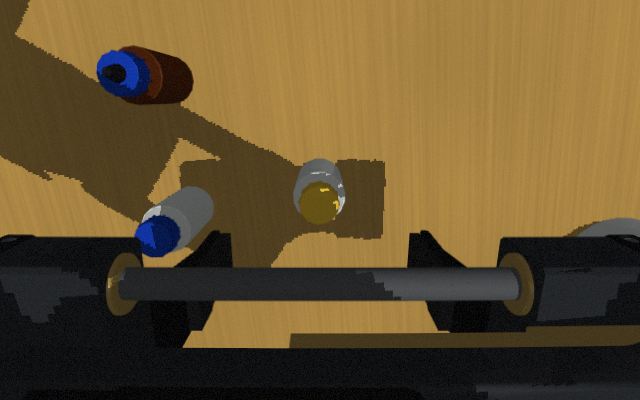

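View pics/top4.png

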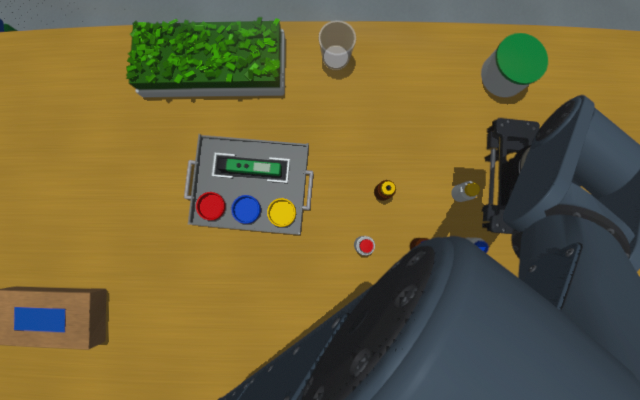

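```bash
python3 - <<'E'
from h import *
np.set_printoptions(precision=4,suppress=True)
c=np.load('wrist.npy',allow_pickle=True).item()
print(plane(c,[[320,203],[156,238]],.086), plane(c,[[120,75]],.086))
t=np.load('top.npy',allow_pickle=True).item()
# meter along check: ends of green/black in top pic
E
```

```text
[[ 0.5569 -0.2993  0.086 ]
 [ 0.4369 -0.3147  0.086 ]] [[ 0.4373 -0.2027  0.086 ]]
```

```bash
python3 -m pendant '[[[-0.2,2,0],[0,0,0],0],[[0,2,0],[0,0,0],0],[[0,2,0],[0,0,0],0],[[0,2,0],[0,0,0],0],[[0,2,0],[0,0,0],0],[[0,1.5,0],[0,0,0],0],[[0,0.8,0],[0,0,0],0],[[0,0.4,0],[0,0,0],0],[[0,0,0],[0,0,0],1],[[0,0,0],[0,0,0],1],[[0,0,0],[0,0,0],1],[[0,0,0],[0,0,0],1],[[0,0,0],[0,0,0],1],[[0,0,0],[0,0,0],1],[[0,0,0],[0,0,0],1],[[0,0,0],[0,0,0],1],[[0,0,0],[0,0,0],1],[[0,0,0],[0,0,0],1]]'; python3 -m pendant '[[[0,0,0],[0,0,0],1],[[0,0,0],[0,0,0],1],[[0,0,0],[0,0,0],1]]';  python3 plan.py .5125 .102 .25 -5.3
```

```text
time_s: 13.38
position: [0.5588, -0.3026, 0.1054]
tcp_rot: [[-0.092, -0.0, 0.996], [-0.996, 0.0, -0.092], [-0.0, -1.0, -0.0]]
force: [-1.7, 0.4, 1.8]
opening: 0.452
time_s: 13.63
position: [0.5588, -0.3026, 0.1054]
tcp_rot: [[-0.092, -0.0, 0.996], [-0.996, 0.0, -0.092], [-0.0, -1.0, -0.0]]
force: [-1.9, -0.0, 3.2]
opening: 0.449
t 13.63 pos [ 0.5588 -0.3026  0.1054] psi -5.27 tilt 0.02 j6 -33.2 open 0.449 F [-1.9 -0.   3.2]
turn ay rad 0.0006  shift after turn cm [-39.86 -14.46  -8.35] before-turn cm [-39.87 -14.46  -8.33]
```

```bash
python3 -m pendant '[[[0,-1,0],[0,0,0],1],[[0,-2,0],[0,0,0],1],[[0,-3,0],[0,0,0],1],[[0,-3,0],[0,0,0],1],[[0,-3,0],[0,0,0],1],[[0,-2.4,0],[0,0,0],1],[[0,0,0],[0,0,0],1]]'; python3 -m pendant '[[[-1.5,0,-0.3],[0,0,0],1],[[-2.5,0,-0.52],[0,0,0],1],[[-2.5,0,-0.52],[0,0,0],1],[[-2.5,0,-0.52],[0,0,0],1],[[-2.5,0,-0.52],[0,0,0],1],[[-2.5,0,-0.52],[0,0,0],1],[[-2.5,0,-0.52],[0,0,0],1],[[-2.5,0,-0.52],[0,0,0],1],[[-2.5,0,-0.52],[0,0,0],1],[[-2.5,0,-0.52],[0,0,0],1],[[-2.5,0,-0.52],[0,0,0],1],[[-2.5,0,-0.52],[0,0,0],1],[[-2.5,0,-0.52],[0,0,0],1],[[-2.5,0,-0.52],[0,0,0],1],[[-2.5,0,-0.52],[0,0,0],1],[[-2.2,0,-0.5],[0,0,0],1],[[-1.1,0,-0.3],[0,0,0],1],[[0,0,0],[0,0,0],1],[[0,0,0],[0,0,0],1]]';  python3 plan.py .5125 .102 .115 -5.3;python3 - <<'E'
from h import *
for n in('top','wrist'):
    c=bot.capture(n);cv2.imwrite(f'pics/{n}5.png',c['img'][:,:,::-1])
    np.save(n+'.npy',c,allow_pickle=True)
E
```

```text
time_s: 14.22
position: [0.5616, -0.3043, 0.2558]
tcp_rot: [[-0.092, 0.01, 0.996], [-0.996, -0.007, -0.092], [0.007, -1.0, 0.011]]
force: [1.5, -0.5, -0.4]
opening: 0.449
time_s: 15.8
position: [0.5112, 0.1018, 0.2485]
tcp_rot: [[-0.09, -0.002, 0.996], [-0.996, -0.0, -0.09], [0.001, -1.0, -0.002]]
force: [0.9, -1.7, -0.6]
opening: 0.451
t 15.8 pos [0.5112 0.1018 0.2485] psi -5.17 tilt 0.11 j6 4.2 open 0.451 F [ 0.9 -1.7 -0.6]
turn ay rad 0.0023  shift after turn cm [-0.03 13.35  0.12] before-turn cm [-0.04 13.35  0.15]
```

View pics/wrist5.png

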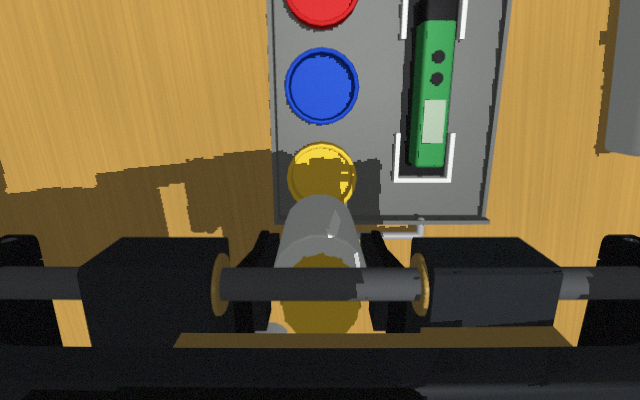

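View pics/top5.png

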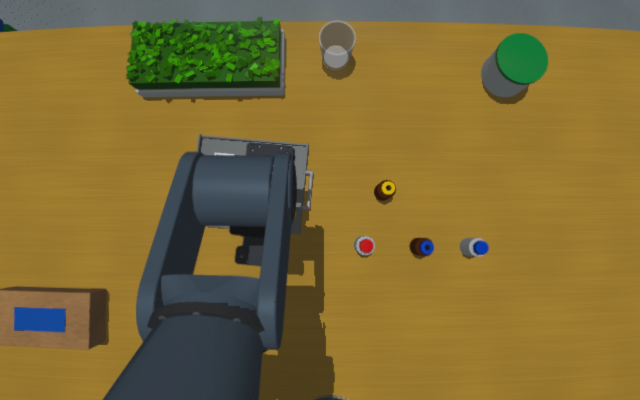

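```bash
python3 - <<'E'
from h import *
np.set_printoptions(precision=4,suppress=True)
c=np.load('wrist.npy',allow_pickle=True).item()
b=max(blobs(c,'blue'),key=lambda b:b[0]);cn=cv2.findContours(b[3].astype(np.uint8),0,1)[0][0]
print(cv2.minEnclosingCircle(plane(c,cn[:,0],.024)[:,:2].astype(np.float32)))
print(plane(c,[[287,178],[357,178],[322,143]],.024))
print('bay end',plane(c,[[394,181],[451,181]],.013),'meter end',plane(c,[[427,166]],.033))
E
python3 plan.py .5125 .104 .115 -5.3
```

```text
((0.5190681219100952, 0.183474600315094), 0.03172197565436363)
[[0.4807 0.107  0.024 ]
 [0.5442 0.1012 0.024 ]
 [0.5153 0.1358 0.024 ]]
bay end [[0.5797 0.0926 0.013 ]
 [0.6336 0.0877 0.013 ]] meter end [[0.6054 0.1085 0.033 ]]
t 15.9 pos [0.512  0.1006 0.2488] psi -5.3 tilt 0.05 j6 4.2 open 0.449 F [-0.1  0.8 -1.2]
turn ay rad -0.0001  shift after turn cm [-3.400e-01  1.338e+01  1.000e-02] before-turn cm [-0.35 13.38  0.02]
```

```bash
python3 -m pendant '[[[-0.3,2,0],[0,0,0],1],[[0,2,0],[0,0,0],1],[[0,2,0],[0,0,0],1],[[0,2,0],[0,0,0],1],[[0,2,0],[0,0,0],1],[[0,1.5,0],[0,0,0],1],[[0,1,0],[0,0,0],1],[[0,0.6,0],[0,0,0],1],[[0,0.3,0],[0,0,0],1],[[0,0,0],[0,0,0],1],[[0,0,0],[0,0,0],1]]';  python3 plan.py .5125 .104 .1134 -5.3
```

```text
time_s: 16.82
position: [0.5129, 0.1042, 0.1158]
tcp_rot: [[-0.092, 0.001, 0.996], [-0.996, -0.0, -0.092], [-0.0, -1.0, 0.001]]
force: [-0.3, 0.1, -0.8]
opening: 0.446
t 16.82 pos [0.5129 0.1042 0.1158] psi -5.29 tilt 0.07 j6 4.5 open 0.446 F [-0.3  0.1 -0.8]
turn ay rad 0.0001  shift after turn cm [ 0.02  0.24 -0.04] before-turn cm [ 0.02  0.24 -0.04]
```

```bash
python3 -m pendant '[[[0,0.15,0],[0,0,0],1],[[0,0.1,0],[0,0,0],1],[[0,0,0],[0,0,0],1],[[0,0,0],[0,0,0],0.2],[[0,0,0],[0,0,0],0.2],[[0,0,0],[0,0,0],0.2],[[0,0,0],[0,0,0],0.2],[[0,0,0],[0,0,0],0.2],[[0,0,0],[0,0,0],0.2],[[0,0,0],[0,0,0],0.2],[[0,-1,0],[0,0,0],0.2],[[0,-2,0],[0,0,0],0.2],[[0,-3,0],[0,0,0],0],[[0,-3,0],[0,0,0],0],[[0,-3,0],[0,0,0],0],[[0,-1.5,0],[0,0,0],0],[[0,0,0],[0,0,0],0],[[0,0,0],[0,0,0],0]]';  python3 plan.py .436 -.316 .25 -5.3;python3 - <<'E'
from h import *
for n in('side','wrist'):
    c=bot.capture(n);cv2.imwrite(f'pics/{n}6.png',c['img'][:,:,::-1])
    np.save(n+'.npy',c,allow_pickle=True)
E
```

```text
time_s: 18.32
position: [0.5125, 0.1044, 0.249]
tcp_rot: [[-0.092, 0.003, 0.996], [-0.996, -0.0, -0.092], [-0.0, -1.0, 0.003]]
force: [-0.4, -0.4, 0.0]
opening: 0.993
t 18.32 pos [0.5125 0.1044 0.249 ] psi -5.27 tilt 0.15 j6 4.5 open 0.993 F [-0.4 -0.4  0. ]
turn ay rad 0.0006  shift after turn cm [42.57 -0.1  -3.74] before-turn cm [42.57 -0.12 -3.76]
```

View pics/side6.png

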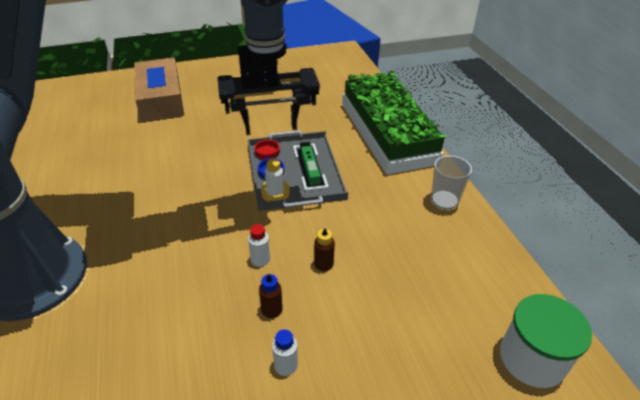

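```bash
python3 -m pendant '[[[2,0,-0.2],[0,0,0],0],[[3.1,0,-0.27],[0,0,0],0],[[3.1,0,-0.27],[0,0,0],0],[[3.1,0,-0.27],[0,0,0],0],[[3.1,0,-0.27],[0,0,0],0],[[3.1,0,-0.27],[0,0,0],0],[[3.1,0,-0.27],[0,0,0],0],[[3.1,0,-0.27],[0,0,0],0],[[3.1,0,-0.27],[0,0,0],0],[[3.1,0,-0.27],[0,0,0],0],[[3.1,0,-0.27],[0,0,0],0],[[3.1,0,-0.27],[0,0,0],0],[[3.1,0,-0.27],[0,0,0],0],[[3.1,0,-0.27],[0,0,0],0],[[0.3,0,0],[0,0,0],0],[[0,0,0],[0,0,0],0],[[0,0,0],[0,0,0],0]]'; python3 - <<'E'
from h import *
c=bot.capture('wrist');cv2.imwrite('pics/wrist7.png',c['img'][:,:,::-1]);np.save('wrist.npy',c,allow_pickle=True)
bs=[b for b in blobs(c,'blue') if b[1][1]<250]
for b in bs: print(b[:3],plane(c,[b[1]],.083).round(4))
E
python3 plan.py .436 -.316 .105 -5.3
```

```text
time_s: 19.83
position: [0.4355, -0.3154, 0.2462]
tcp_rot: [[-0.093, -0.003, 0.996], [-0.996, 0.004, -0.093], [-0.003, -1.0, -0.003]]
force: [-1.0, 0.7, 0.1]
opening: 0.999
(1263, [307.0, 36.8], [286, 14, 43, 47]) [[ 0.4358 -0.2012  0.083 ]]
(998, [320.7, 201.7], [303, 184, 37, 36]) [[ 0.4343 -0.316   0.083 ]]
t 19.88 pos [ 0.4357 -0.3148  0.2465] psi -5.25 tilt 0.23 j6 -42.5 open 1.0 F [ 0.5  0.9 -0.4]
turn ay rad 0.0008  shift after turn cm [ 0.11 14.15  0.04] before-turn cm [ 0.15 14.15  0.08]
```

View pics/wrist7.png

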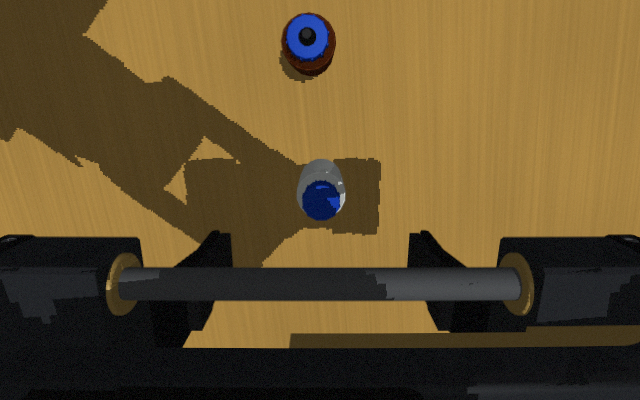

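Blue bottle, cap at (321,202), is centred between the fingers; the amber one at (307,37) is clear by 11 cm. Descend and grip.

```bash
python3 -m pendant '[[[0,2,0],[0,0,0],0],[[0,2,0],[0,0,0],0],[[0,2,0],[0,0,0],0],[[0,2,0],[0,0,0],0],[[0,2,0],[0,0,0],0],[[0,2,0],[0,0,0],0],[[0,1.2,0],[0,0,0],0],[[0,0.6,0],[0,0,0],0],[[0,0.3,0],[0,0,0],0],[[0,0,0],[0,0,0],1],[[0,0,0],[0,0,0],1],[[0,0,0],[0,0,0],1],[[0,0,0],[0,0,0],1],[[0,0,0],[0,0,0],1],[[0,0,0],[0,0,0],1],[[0,0,0],[0,0,0],1],[[0,0,0],[0,0,0],1],[[0,0,0],[0,0,0],1],[[0,0,0],[0,0,0],1],[[0,0,0],[0,0,0],1]]'; python3 -m pendant '[[[0,0,0],[0,0,0],1],[[0,0,0],[0,0,0],1],[[0,0,0],[0,0,0],1]]';  python3 plan.py .520 .182 .255 -5.3
```

```text
time_s: 21.55
position: [0.4362, -0.3164, 0.1068]
tcp_rot: [[-0.092, -0.0, 0.996], [-0.996, -0.0, -0.092], [0.0, -1.0, -0.0]]
force: [-0.9, 0.1, 3.0]
opening: 0.451
time_s: 21.8
position: [0.4362, -0.3164, 0.1068]
tcp_rot: [[-0.092, -0.0, 0.996], [-0.996, -0.0, -0.092], [0.0, -1.0, -0.0]]
force: [-0.3, -0.0, 3.2]
opening: 0.452
t 21.8 pos [ 0.4362 -0.3164  0.1068] psi -5.27 tilt 0.01 j6 -42.6 open 0.452 F [-0.3 -0.   3.2]
turn ay rad 0.0005  shift after turn cm [-50.4  -14.82   3.74] before-turn cm [-50.4  -14.82   3.76]
```

```bash
python3 -m pendant '[[[0,-1,0],[0,0,0],1],[[0,-2,0],[0,0,0],1],[[0,-3,0],[0,0,0],1],[[0,-3,0],[0,0,0],1],[[0,-3,0],[0,0,0],1],[[0,-2.8,0],[0,0,0],1],[[0,0,0],[0,0,0],1]]'; python3 -m pendant '[[[-1.5,0,0.1],[0,0,0],1],[[-2.8,0,0.21],[0,0,0],1],[[-2.8,0,0.21],[0,0,0],1],[[-2.8,0,0.21],[0,0,0],1],[[-2.8,0,0.21],[0,0,0],1],[[-2.8,0,0.21],[0,0,0],1],[[-2.8,0,0.21],[0,0,0],1],[[-2.8,0,0.21],[0,0,0],1],[[-2.8,0,0.21],[0,0,0],1],[[-2.8,0,0.21],[0,0,0],1],[[-2.8,0,0.21],[0,0,0],1],[[-2.8,0,0.21],[0,0,0],1],[[-2.8,0,0.21],[0,0,0],1],[[-2.8,0,0.21],[0,0,0],1],[[-2.8,0,0.21],[0,0,0],1],[[-2.8,0,0.21],[0,0,0],1],[[-2.8,0,0.21],[0,0,0],1],[[-2.8,0,0.21],[0,0,0],1],[[-1.3,0,0.1],[0,0,0],1],[[0,0,0],[0,0,0],1]]';python3 -m pendant '[[[0,0,0],[0,0,0],1],[[0,0,0],[0,0,0],1]]';  python3 plan.py .5195 .183 .1148 -5.3;python3 - <<'E'
from h import *
c=bot.capture('wrist');cv2.imwrite('pics/wrist8.png',c['img'][:,:,::-1])
b=max(blobs(c,'red'),key=lambda b:b[0]);cn=cv2.findContours(b[3].astype(np.uint8),0,1)[0][0]
print(b[:3],cv2.minEnclosingCircle(plane(c,cn[:,0],.024)[:,:2].astype(np.float32)))
E
```

```text
time_s: 22.38
position: [0.4384, -0.3183, 0.2607]
tcp_rot: [[-0.092, 0.008, 0.996], [-0.996, -0.009, -0.092], [0.008, -1.0, 0.009]]
force: [0.2, -0.3, -1.0]
opening: 0.452
time_s: 24.05
position: [0.5188, 0.1849, 0.2533]
tcp_rot: [[-0.088, -0.003, 0.996], [-0.996, 0.001, -0.088], [-0.0, -1.0, -0.003]]
force: [-0.5, -1.3, -0.7]
opening: 0.451
time_s: 24.22
position: [0.5191, 0.1814, 0.2539]
tcp_rot: [[-0.092, -0.003, 0.996], [-0.996, -0.001, -0.092], [0.001, -1.0, -0.002]]
force: [0.3, -0.3, -0.1]
opening: 0.451
t 24.22 pos [0.5191 0.1814 0.2539] psi -5.27 tilt 0.16 j6 12.9 open 0.451 F [ 0.3 -0.3 -0.1]
turn ay rad 0.0005  shift after turn cm [-0.17 13.91  0.03] before-turn cm [-0.18 13.91  0.06]
(2379, [316.4, 91.1], [286, 49, 72, 76]) ((0.5262284278869629, 0.26306918263435364), 0.031539589166641235)
```

View pics/wrist8.png

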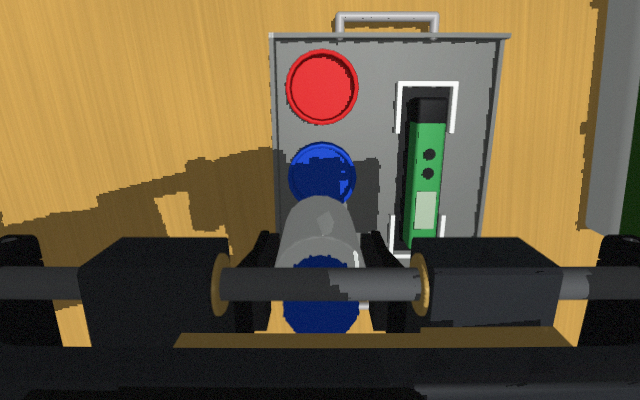

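```bash
python3 -m pendant '[[[-0.2,2,0],[0,0,0],1],[[0,2,0],[0,0,0],1],[[0,2,0],[0,0,0],1],[[0,2,0],[0,0,0],1],[[0,2,0],[0,0,0],1],[[0,1.8,0],[0,0,0],1],[[0,1,0],[0,0,0],1],[[0,0.6,0],[0,0,0],1],[[0,0.4,0],[0,0,0],1],[[0,0,0],[0,0,0],1],[[0,0,0],[0,0,0],1]]';  python3 plan.py .5195 .183 .1148 -5.3
```

```text
time_s: 25.18
position: [0.5208, 0.1839, 0.1173]
tcp_rot: [[-0.092, 0.001, 0.996], [-0.996, 0.0, -0.092], [-0.0, -1.0, 0.001]]
force: [0.0, 0.2, -0.9]
opening: 0.451
t 25.18 pos [0.5208 0.1839 0.1173] psi -5.29 tilt 0.06 j6 13.1 open 0.451 F [ 0.   0.2 -0.9]
turn ay rad 0.0002  shift after turn cm [ 0.1   0.25 -0.12] before-turn cm [ 0.1   0.25 -0.12]
```

```bash
python3 -m pendant '[[[0.1,0.15,-0.1],[0,0,0],1],[[0,0.1,0],[0,0,0],1],[[0,0,0],[0,0,0],1],[[0,0,0],[0,0,0],0.2],[[0,0,0],[0,0,0],0.2],[[0,0,0],[0,0,0],0.2],[[0,0,0],[0,0,0],0.2],[[0,0,0],[0,0,0],0.2],[[0,0,0],[0,0,0],0.2],[[0,0,0],[0,0,0],0.2],[[0,-1,0],[0,0,0],0.2],[[0,-2,0],[0,0,0],0.2],[[0,-3,0],[0,0,0],0],[[0,-3,0],[0,0,0],0],[[0,-3,0],[0,0,0],0],[[0,-1.5,0],[0,0,0],0],[[0,0,0],[0,0,0],0],[[0,0,0],[0,0,0],0]]';  python3 plan.py .441 -.078 .25 -5.3
```

```text
time_s: 26.68
position: [0.5194, 0.1832, 0.2505]
tcp_rot: [[-0.092, 0.003, 0.996], [-0.996, 0.0, -0.092], [-0.001, -1.0, 0.003]]
force: [-0.7, 0.0, -0.3]
opening: 0.994
t 26.68 pos [0.5194 0.1832 0.2505] psi -5.27 tilt 0.15 j6 13.1 open 0.994 F [-0.7  0.  -0.3]
turn ay rad 0.0006  shift after turn cm [26.73  0.05 -5.39] before-turn cm [ 2.673e+01  2.000e-02 -5.410e+00]
```

```bash
python3 -m pendant '[[[1.4,0,-0.3],[0,0,0],0],[[2.7,0,-0.54],[0,0,0],0],[[2.7,0,-0.54],[0,0,0],0],[[2.7,0,-0.54],[0,0,0],0],[[2.7,0,-0.54],[0,0,0],0],[[2.7,0,-0.54],[0,0,0],0],[[2.7,0,-0.54],[0,0,0],0],[[2.7,0,-0.54],[0,0,0],0],[[2.7,0,-0.54],[0,0,0],0],[[2.7,0,-0.54],[0,0,0],0],[[1,0,-0.2],[0,0,0],0],[[0,0,0],[0,0,0],0],[[0,0,0],[0,0,0],0],[[0,0,0],[0,0,0],0]]'; python3 - <<'E'
from h import *
c=bot.capture('wrist');cv2.imwrite('pics/wrist9.png',c['img'][:,:,::-1])
for b in blobs(c,'red'): print(b[:3],plane(c,[b[1]],.083).round(4))
E
python3 plan.py .441 -.078 .106 -5.3
```

```text
time_s: 27.85
position: [0.4409, -0.0771, 0.2487]
tcp_rot: [[-0.092, -0.001, 0.996], [-0.996, 0.001, -0.092], [-0.001, -1.0, -0.002]]
force: [0.7, -0.2, 0.2]
opening: 0.999
(305, [328.6, 205.1], [321, 195, 18, 23]) [[ 0.4455 -0.0819  0.083 ]]
t 27.9 pos [ 0.4411 -0.0768  0.2489] psi -5.21 tilt 0.08 j6 -19.1 open 0.998 F [-0.   0.1 -0.3]
turn ay rad 0.0016  shift after turn cm [ 0.12 14.29 -0.  ] before-turn cm [ 0.13 14.29  0.02]
```

View pics/wrist9.png

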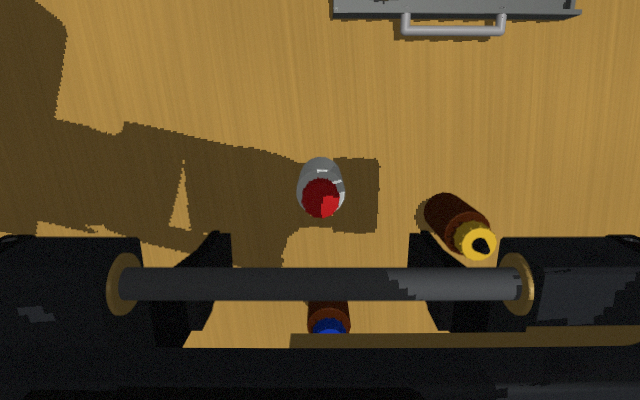

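```bash
python3 -m pendant '[[[0.1,2,0],[0,0,0],0],[[0,2,0],[0,0,0],0],[[0,2,0],[0,0,0],0],[[0,2,0],[0,0,0],0],[[0,2,0],[0,0,0],0],[[0,2,0],[0,0,0],0],[[0,1.2,0],[0,0,0],0],[[0,0.6,0],[0,0,0],0],[[0,0.4,0],[0,0,0],0],[[0,0,0],[0,0,0],1],[[0,0,0],[0,0,0],1],[[0,0,0],[0,0,0],1],[[0,0,0],[0,0,0],1],[[0,0,0],[0,0,0],1],[[0,0,0],[0,0,0],1],[[0,0,0],[0,0,0],1],[[0,0,0],[0,0,0],1],[[0,0,0],[0,0,0],1],[[0,0,0],[0,0,0],1],[[0,0,0],[0,0,0],1]]'; python3 -m pendant '[[[0,0,0],[0,0,0],1],[[0,0,0],[0,0,0],1],[[0,0,0],[0,0,0],1]]';  python3 plan.py .5265 .2625 .255 -5.3
```

```text
time_s: 29.57
position: [0.4412, -0.0789, 0.1074]
tcp_rot: [[-0.092, 0.0, 0.996], [-0.996, -0.0, -0.092], [0.0, -1.0, 0.0]]
force: [0.2, -0.0, 1.8]
opening: 0.453
time_s: 29.82
position: [0.4412, -0.0789, 0.1074]
tcp_rot: [[-0.092, 0.0, 0.996], [-0.996, -0.0, -0.092], [0.0, -1.0, 0.0]]
force: [-0.8, 0.1, 4.2]
opening: 0.452
t 29.82 pos [ 0.4412 -0.0789  0.1074] psi -5.27 tilt 0.01 j6 -19.2 open 0.452 F [-0.8  0.1  4.2]
turn ay rad 0.0005  shift after turn cm [-34.78 -14.76   5.34] before-turn cm [-34.77 -14.77   5.36]
```

```bash
python3 -m pendant '[[[0,-1,0],[0,0,0],1],[[0,-2,0],[0,0,0],1],[[0,-3,0],[0,0,0],1],[[0,-3,0],[0,0,0],1],[[0,-3,0],[0,0,0],1],[[0,-2.8,0],[0,0,0],1],[[0,0,0],[0,0,0],1]]'; python3 -m pendant '[[[-1.5,0,0.2],[0,0,0],1],[[-2.5,0,0.39],[0,0,0],1],[[-2.5,0,0.39],[0,0,0],1],[[-2.5,0,0.39],[0,0,0],1],[[-2.5,0,0.39],[0,0,0],1],[[-2.5,0,0.39],[0,0,0],1],[[-2.5,0,0.39],[0,0,0],1],[[-2.5,0,0.39],[0,0,0],1],[[-2.5,0,0.39],[0,0,0],1],[[-2.5,0,0.39],[0,0,0],1],[[-2.5,0,0.39],[0,0,0],1],[[-2.5,0,0.39],[0,0,0],1],[[-2.5,0,0.39],[0,0,0],1],[[-2.5,0,0.39],[0,0,0],1],[[-0.8,0,0.1],[0,0,0],1],[[0,0,0],[0,0,0],1],[[0,0,0],[0,0,0],1],[[0,0,0],[0,0,0],1]]';  python3 plan.py .5265 .263 .1154 -5.3;python3 - <<'E'
from h import *
c=bot.capture('wrist');cv2.imwrite('pics/wrist10.png',c['img'][:,:,::-1])
E
```

```text
time_s: 30.4
position: [0.4436, -0.0797, 0.2596]
tcp_rot: [[-0.092, 0.009, 0.996], [-0.996, -0.004, -0.092], [0.003, -1.0, 0.01]]
force: [0.7, -0.0, -0.3]
opening: 0.455
time_s: 31.9
position: [0.5259, 0.2615, 0.2545]
tcp_rot: [[-0.092, -0.002, 0.996], [-0.996, -0.001, -0.092], [0.001, -1.0, -0.002]]
force: [-0.4, -0.4, -0.5]
opening: 0.451
t 31.9 pos [0.5259 0.2615 0.2545] psi -5.3 tilt 0.14 j6 20.9 open 0.451 F [-0.4 -0.4 -0.5]
turn ay rad -0.0001  shift after turn cm [-0.15 13.91  0.05] before-turn cm [-0.17 13.91  0.07]
```

View pics/wrist10.png

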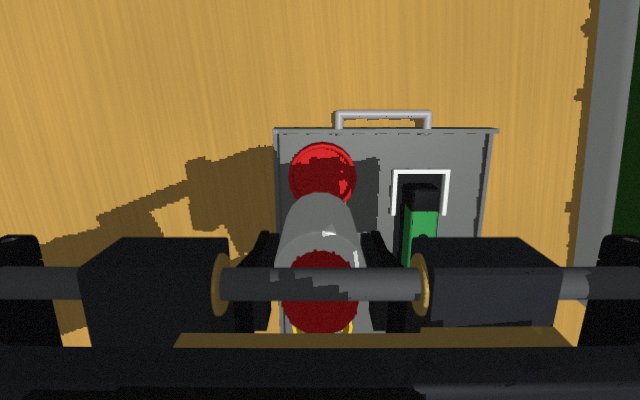

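```bash
python3 -m pendant '[[[-0.15,2,0],[0,0,0],1],[[0,2,0],[0,0,0],1],[[0,2,0],[0,0,0],1],[[0,2,0],[0,0,0],1],[[0,2,0],[0,0,0],1],[[0,1.8,0],[0,0,0],1],[[0,1,0],[0,0,0],1],[[0,0.6,0],[0,0,0],1],[[0,0.4,0],[0,0,0],1],[[0,0,0],[0,0,0],1],[[0,0,0],[0,0,0],1]]';  python3 plan.py .5265 .263 .1154 -5.3
```

```text
time_s: 32.87
position: [0.5273, 0.2642, 0.118]
tcp_rot: [[-0.092, 0.001, 0.996], [-0.996, 0.0, -0.092], [-0.0, -1.0, 0.001]]
force: [0.2, 0.5, -1.3]
opening: 0.453
t 32.87 pos [0.5273 0.2642 0.118 ] psi -5.29 tilt 0.08 j6 21.0 open 0.453 F [ 0.2  0.5 -1.3]
turn ay rad 0.0002  shift after turn cm [ 0.12  0.26 -0.07] before-turn cm [ 0.13  0.26 -0.07]
```

Release, lift, and retreat toward the robot's −y side clear of the cameras' view of the caddy.

```bash
python3 -m pendant '[[[0.1,0.15,0],[0,0,0],1],[[0,0.1,0],[0,0,0],1],[[0,0,0],[0,0,0],1],[[0,0,0],[0,0,0],0.2],[[0,0,0],[0,0,0],0.2],[[0,0,0],[0,0,0],0.2],[[0,0,0],[0,0,0],0.2],[[0,0,0],[0,0,0],0.2],[[0,0,0],[0,0,0],0.2],[[0,0,0],[0,0,0],0.2],[[0,-1,0],[0,0,0],0.2],[[0,-2,0],[0,0,0],0.2],[[0,-3,0],[0,0,0],0],[[0,-3,0],[0,0,0],0],[[0,-3,0],[0,0,0],0],[[0,-3,0],[0,0,0],0],[[0,0,0],[0,0,0],0]]'; python3 -m pendant '[[[3,0,0],[0,0,0],0],[[3,0,0],[0,0,0],0],[[3,0,0],[0,0,0],0],[[3,0,0],[0,0,0],0],[[3,0,0],[0,0,0],0],[[3,0,0],[0,0,0],0],[[3,0,0],[0,0,0],0],[[3,0,0],[0,0,0],0],[[3,0,0],[0,0,0],0],[[3,0,0],[0,0,0],0],[[3,0,0],[0,0,0],0],[[3,0,0],[0,0,0],0],[[3,0,0],[0,0,0],0],[[3,0,0],[0,0,0],0],[[3,0,0],[0,0,0],0],[[3,0,0],[0,0,0],0],[[3,0,0],[0,0,0],0],[[0,0,0],[0,0,0],0],[[0,0,0],[0,0,0],0]]'; python3 - <<'E'
from h import *
np.set_printoptions(precision=4,suppress=True)
t=bot.capture('top');s=bot.capture('side')
for n,c in(('top',t),('side',s)): cv2.imwrite(f'pics/{n}11.png',c['img'][:,:,::-1])
cv2.imwrite('pics/crop11.png',cv2.resize(t['img'][120:250,170:330,::-1],None,fx=4.5,fy=4.5,interpolation=2))
cv2.imwrite('pics/crop11s.png',cv2.resize(s['img'][100:240,220:380,::-1],None,fx=4,fy=4,interpolation=2))
for k,X in dict(red=(.5265,.263,.092),blue=(.519,.183,.092),yel=(.512,.103,.092)).items(): print(k,'expected cap px',proj(t,X),proj(s,X))
for col in('red','blue','yellow'): print(col,[(b[0],b[1],b[2]) for b in blobs(t,col)],[(b[0],b[1]) for b in blobs(s,col)])
E
```

```text
time_s: 34.28
position: [0.5297, 0.2643, 0.272]
tcp_rot: [[-0.092, 0.013, 0.996], [-0.996, 0.004, -0.092], [-0.005, -1.0, 0.013]]
force: [0.7, -0.3, 0.7]
opening: 0.986
time_s: 35.87
position: [0.4795, -0.246, 0.2647]
tcp_rot: [[-0.095, 0.0, 0.995], [-0.995, 0.0, -0.095], [-0.0, -1.0, 0.0]]
force: [0.2, -0.2, -0.6]
opening: 1.0
red expected cap px [[199.3427 203.6892]] [[264.3669 123.3347]]
blue expected cap px [[237.953  207.3171]] [[268.2773 142.3418]]
yel expected cap px [[277.0067 210.7114]] [[272.8535 163.4349]]
red [(174, [215.1, 204.7], [200, 192, 24, 28]), (130, [198.9, 203.4], [193, 198, 13, 12])] [(48, [263.4, 123.2])]
blue [(227, [250.1, 209.4], [233, 195, 28, 29]), (135, [238.8, 207.4], [232, 202, 14, 12]), (125, [426.0, 246.9], [420, 241, 13, 13]), (248, [54.8, 319.5], [35, 309, 30, 23]), (20, [23.6, 329.0], [15, 328, 19, 2])] [(1038, [353.4, 30.2]), (273, [155.7, 77.1]), (24, [264.8, 143.0]), (180, [269.1, 283.8])]
yellow [(94, [388.0, 187.4], [382, 182, 13, 12]), (154, [285.3, 210.5], [268, 198, 27, 28]), (123, [276.5, 210.5], [271, 205, 12, 12])] []
```

View pics/crop11.png

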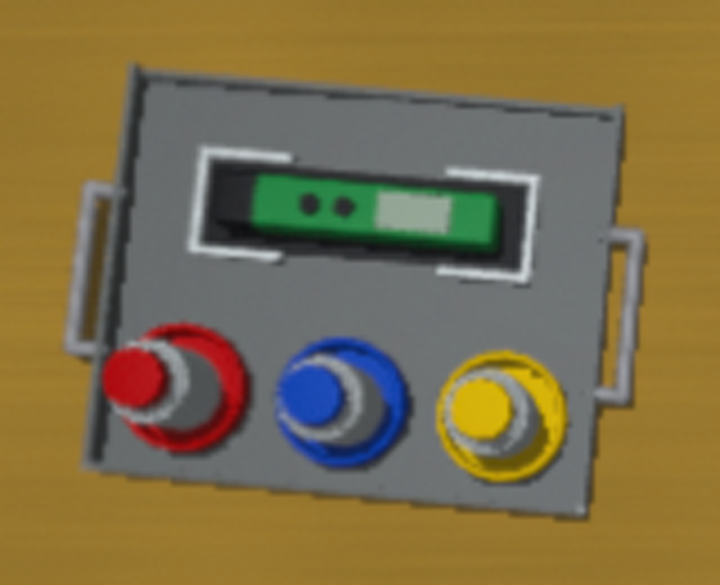

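View pics/crop11s.png

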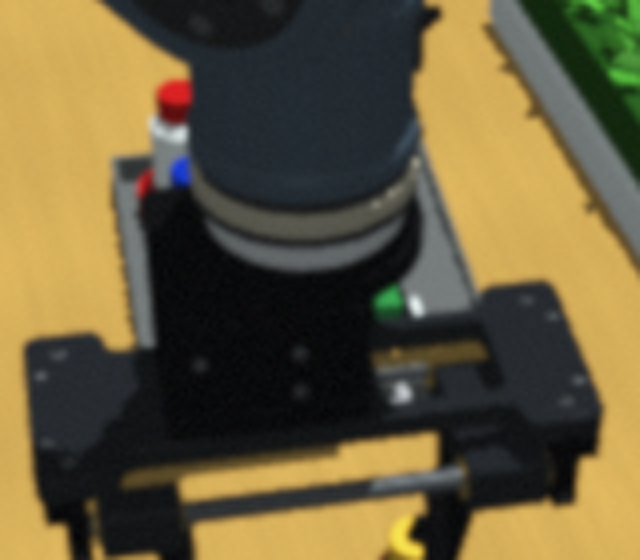

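View pics/side11.png

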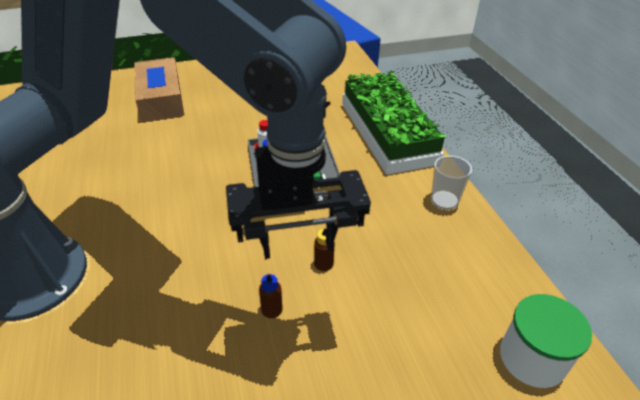

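```bash
python3 -c "
from rig import bot
print(bot.hand_in(), bot.read_state()['time_s'])"
```

```text
the job is handed in; nothing more can be done
the job is handed in; nothing more can be done
```

The caddy is packed and I handed the job in at about 36 s. I laid the green meter in the black bay first, then stood the yellow, blue and red sample bottles in their own cups.

**White bottles:** in the last top view all three stand upright. Each cap is about 1 px (roughly 2 mm) from where it would be if the bottle were centred in its cup.

**Meter:** it lies flat with the screen up. It is centred across the bay and about 4–5 mm off centre along it, against the 18 mm allowed.

**Amber bottles:** their cap pixels in the top view moved by 0.4 px or less from the start, and the side view shows both standing. The open gripper touches nothing.

**What disagreed or wasn't checked:**
- The wrist and top cameras differed by about 3–5 mm on the positions of the cups, the bay and the yellow bottle. I used values in between or the wrist view.
- In the last side view the arm hid most of the caddy, so the final check of the caddy comes mainly from the top view.
- The hand-in gave no verdict.

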